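# Wind the bell timer past its top mark and back to five minutes

### The arm

A 6-joint arm with a two-finger parallel gripper is mounted at the origin on a cart in front of the work surface, level with it; the furniture and walls round the work are solid. World frame = base frame: x ahead of the robot, y to its left, z up, the work surface at z = 0. Lengths are in mm, angles in degrees, forces in N, time in s.
With the tool pointing down it reaches from about 300 to 850 mm from the base axis. Payload 4.2 kg.
Tool frame: the origin (TCP) lies midway between the tips of the shut fingers; the grasp point (between the pads) lies 19 mm behind it; x points along the fingers, y is the direction in which the jaws open and shut, and the axes are right-handed (so a half turn about x gives the same grasp; the last joint's range is limited). The gripper opens to 91 mm and grips with 3 to 60 N. Pads are 32 mm wide; open, the fingers measure 118 mm over their backs; the gripper's body (76 mm by 178 mm) begins 60 mm behind the grasp point.
Start: joints at [-1.146, 18.312, 89.639, -0, 72.044, -1.146], TCP at [575.016, 0, 213.976] pointing down, gripper open.
Joint ranges: [-177.97, 177.97], [-48.28, 115.42], [12.27, 149.76], [-77.06, 257.06], [2.81, 150.46], [-146.56, 146.56]. Speed limits (degrees/s): [147.25, 147.25, 180, 180, 180, 180].

### API

Orientations are given as [roll, pitch, yaw] about the fixed x, y, z axes, in that order (R = Rz(yaw) Ry(pitch) Rx(roll)).
In Python, from workcell import * gives the robot as it stands.
- The arm moves only by the shell command python3 -m handwheel 'ROWS' [FORCE]. ROWS is a JSON object of lists of equal length, an entry for each row: "gripper": the closure, from 0 (fully open) to 1 (shut); "offset": the shift along the tool's x, y, z in mm, a list of three; "rot": the turn, a rotation vector about the tool's x, y, z in degrees, a list of three. A call has 1 to 5 rows; each row is the pose to reach, as a shift and turn from the pose commanded when the call began, along the tool's axes at that moment; what a row does not reach only later rows make up. A row lasts 1/12 s, in which the tool goes at most 41.7 mm and 7.16 degrees, less where a joint would pass 70% of its speed; a pose out of reach is approached as far as the arm can. A call with a gripper value outside its range is refused whole. The fingers move at their own pace and stop on an object; FORCE is the grip in N (left out, the last holds). Time passes only in rows, so rows that repeat a pose let the fingers close. It gives the time, the measured TCP pose, the force and the opening at its end, in the units of the state.
- state(): the state, without advancing time (a new reading comes with each control period).
- grab_frame(name): name is "scene" or "side" or "wrist"; returns the picture (400x640x3 uint8, red, green, blue); there is no depth.
- camera_params(name): a dict with "fx", "fy", "cx", "cy" (pixels), "position" and "attitude" of the camera in the world; the wrist camera has in their place "hand_eye" (4x4, takes a point from camera to tool coordinates, whose origin is the TCP and whose axes are the tool frame's). Camera axes: x right, y up, looking along -z (the intrinsics and any distortion apply to the point x, -y, -z); pixel columns grow to the right and rows downward; lengths in mm; the calibration is good to about 2 mm. A picture is of the moment at which its call begins: read the wrist's pose just before it. camera_params takes no time and is no camera call.
- job_done(): hands the job in, once; it reports no verdict.
The state is a dict: "time_s": time; "qpos": joint angles; "qvel": joint speeds; "effort": joint torques, N m; "ee_pos": TCP position; "ee_rot": TCP orientation; "force": force on the tool from outside, world axes, zero at the start; "torque": the same for the moment, N m; "gripper_width": finger opening in mm.
Only numpy, scipy, OpenCV 4.12 (cv2) and the standard library are available. Lean on these libraries where they do the work, as an engineer would, in place of code of your own. Each camera call takes 0.05 s, during which the arm holds its last target.

### The job

Set the round wind-up bell timer on the rubber mat for a five-minute stain: turn its dial clockwise past the ten-minute mark (the last tick of the scale) to wind the bell, then turn it back to the five-minute mark (the long middle tick) and let go. The timer is light and its dial is stiff, so push it down until it seats and keep pressing while you turn, enough that the case neither swivels nor slides on the mat, yet gently, never leaning more than about 15 N on it. Leave the dish, the bottle and the comb beside it where they are.

Things in the scene. Friction and masses are not known exactly. Their poses are not given: they have to be found in the camera images.
- dial_grip (a point): Grasp point: centre of the dial's upright grip bar, on its axis. Bar 44 mm long, 12 thick, from 13 mm below this point (where it stands on the dial's disc, 52 mm across) to 11 mm above. x: along the bar to its pointer end (white line); z up. The dial fits its shaft loosely: a 2 N push slips it down by 1 to 5 mm to its seat, 58 mm above the mat's top; from there it is stiff (about 10 N per mm).
- dial (a joint): Dial angle, clockwise from above, rad: 0 at the zero mark, 0.2 per minute, 1.0 at the five-minute mark, 2.0 at the ten-minute (top) mark, stop at 2.3. Stays where it is left; starts between 0 and 0.5. Winding takes 0.13 N m at zero, rising to 0.20 N m at the stop; turning back about 0.1 N m.
- bell_timer: Loose round timer, 93 mm across, 34 high, white on top, 0.3 kg, on four rubber feet. Origin: centre of underside, on the dial's axis; z up, +x from the sound slots to the five-minute mark. Eleven black ticks, one a minute; long at 0 (1 rad anticlockwise of +x), 5 (at +x), 10 (1 rad clockwise). Unless pressed down (10 to 14 N) the case swivels along with the turned dial.
- timer_edge (a point): Point on the rim of the timer's case at its -x side, beside the sound slots, 46.5 mm from the axis and 20 mm up: shows whether the case has swivelled or slid.
- mat: Grey rubber mat, 150 x 150 x 4 mm, fixed to the worktop; origin at the centre of its underside. The timer stands on it.
- dish: Closed petri dish, 92 mm across, 16 mm high, loose, about 150 mm left of the mat's centre (its +y side). Origin: centre of its underside.
- dye: Small bottle, 32 mm across, 62 mm high, loose, standing behind the mat to the right. Origin: centre of its underside.
- comb: Gel comb, 40 x 100 x 12 mm, loose, lying to the right of the mat (its -y side). Origin: centre of its underside.
Not all that is in view belongs to the job. What is shaped like the bell_timer but green or orange is not meant.

How it is judged:
By the outcome, as a careful person would: the job done as asked, in the order asked, and still so for the second after the job is handed in, with the robot touching nothing.
It also fails if it takes over 72 s, if anything falls off the work surface, if the arm or the gripper's body presses on something with over 40 N, if the wrist force passes 120 N, or if a joint passes its speed limit or range.

## Working session

There is one attempt and no reset: what is moved stays moved. The work goes in short steps, Python scripts to look and compute and a shell command to move; the robot and the scene stay as the last step left them, time stands still between calls to the robot, and variables do not carry over. Pictures are saved under pics/ and viewed, and the job is handed in when it is done.

```bash
mkdir -p pics; ls; python3 - <<'E'
from workcell import *
import cv2
s=state();print(s)
for n in ("scene","side","wrist"):
    im=grab_frame(n);cv2.imwrite(f"pics/{n}0.png",im[:,:,::-1]);print(n,camera_params(n))
E
```

```text
pics
{'time_s': 0.0, 'qpos': array([-1.14485762e+00,  1.83511704e+01,  8.97081607e+01, -1.63215878e-03,
        7.20443088e+01, -1.14601183e+00]), 'qvel': array([ 0.04930684, -0.0278265 ,  0.02170529, -0.03718179, -0.01574345,
       -0.09276538]), 'effort': array([-5.01459035e-04, -4.12465632e+01, -2.31973493e+01,  7.28826877e-02,
        4.58198413e-02, -1.41870069e-04]), 'ee_pos': array([5.74475108e+02, 1.27757725e-02, 2.13113125e+02]), 'ee_rot': array([-90.28821212,  89.89634851, 179.71344666]), 'force': array([0.62089405, 0.43131841, 0.23275876]), 'torque': array([-0.00345883,  0.00707542,  0.04953442]), 'gripper_width': 91.14379079814144}
scene {'fx': 408.50658457436185, 'fy': 408.50658457436185, 'cx': 321.7505125475821, 'cy': 209.79961666341612, 'position': array([191.3727499 , 695.83884323, 506.82479609]), 'attitude': array([ 6.26828494e+01, -1.09548049e-01, -1.50857964e+02])}
side {'fx': 494.72683510294854, 'fy': 494.72683510294854, 'cx': 317.17547325409464, 'cy': 189.6550796590137, 'position': array([  269.83650885, -1070.39703918,   709.84533423]), 'attitude': array([ 58.81096546,   1.27776788, -17.97812945])}
wrist {'fx': 350.0325036509514, 'fy': 350.0325036509514, 'cx': 318.0220233567465, 'cy': 200.4728179759641, 'hand_eye': array([[ 9.77220118e-04,  2.36002860e-01, -9.71751869e-01,
        -1.70860021e+02],
       [ 9.99999316e-01,  3.93584335e-04,  1.10121371e-03,
        -4.85813960e-01],
       [ 6.42355898e-04, -9.71752281e-01, -2.36002314e-01,
        -6.51910104e+01],
       [ 0.00000000e+00,  0.00000000e+00,  0.00000000e+00,
         1.00000000e+00]])}
```

View pics/scene0.png

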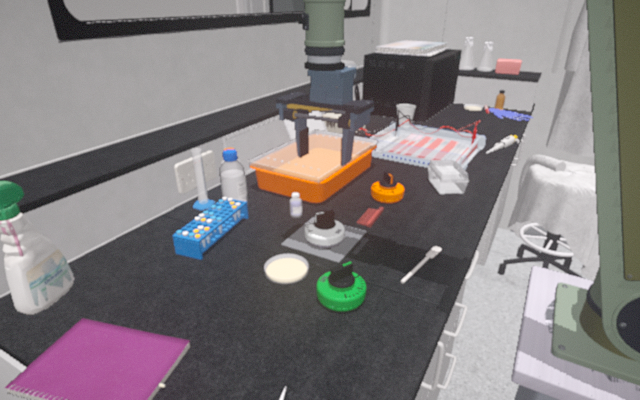

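View pics/side0.png

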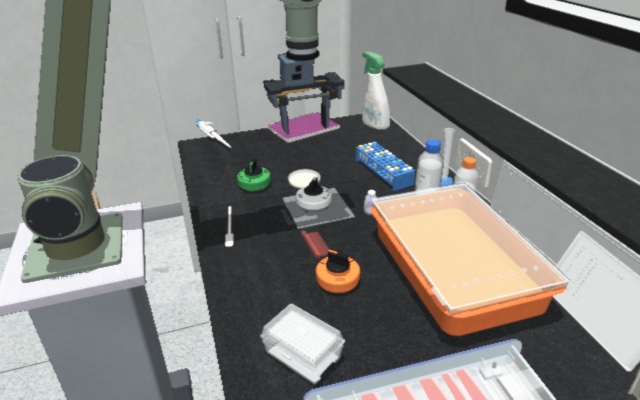

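View pics/wrist0.png

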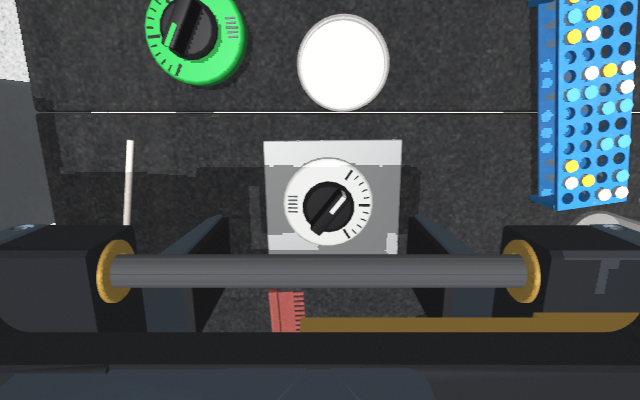

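Three round timers are visible. In the wrist view the white one is at (327,203), on the grey mat, and the green one is at (195,30). The orange one appears at (388,188) in the scene view. The white timer on the mat fits the description. I'll confirm it with an enlarged, rectified crop.

```bash
cat > h.py <<'E'
from workcell import *
import numpy as np, cv2
from scipy.spatial.transform import Rotation as R
def campose(n,s=None):
    p=camera_params(n)
    if n=="wrist":
        T=np.eye(4);T[:3,:3]=R.from_euler('xyz',s['ee_rot'],degrees=True).as_matrix();T[:3,3]=s['ee_pos']
        C=T@np.array(p['hand_eye'])
    else:
        C=np.eye(4);C[:3,:3]=R.from_euler('xyz',p['attitude'],degrees=True).as_matrix();C[:3,3]=p['position']
    return p,C
def project(n,X,s=None):
    p,C=campose(n,s);X=np.atleast_2d(X)
    c=(X-C[:3,3])@C[:3,:3]; c=c*[1,-1,-1]
    return np.c_[p['fx']*c[:,0]/c[:,2]+p['cx'],p['fy']*c[:,1]/c[:,2]+p['cy']]
def topview(im,n,s,cx,cy,z,half,ppm):
    # up = +x, left=+y
    w=np.array([[cx+half,cy+half,z],[cx+half,cy-half,z],[cx-half,cy-half,z],[cx-half,cy+half,z]])
    N=2*half*ppm
    H=cv2.getPerspectiveTransform(project(n,w,s).astype(np.float32),np.float32([[0,0],[N,0],[N,N],[0,N]]))
    return cv2.warpPerspective(im,H,(int(N),int(N)),flags=cv2.INTER_CUBIC)
def pix2world(n,uv,z,s=None):
    p,C=campose(n,s);uv=np.atleast_2d(uv)
    d=np.c_[(uv[:,0]-p['cx'])/p['fx'],-(uv[:,1]-p['cy'])/p['fy'],-np.ones(len(uv))]@C[:3,:3].T
    return C[:3,3]+d*((z-C[2,3])/d[:,2])[:,None]
E
python3 - <<'E'
from h import *
s=state()
print(R.from_euler('xyz',s['ee_rot'],degrees=True).as_matrix().round(3), campose("wrist",s)[1].round(2))
im=cv2.imread("pics/wrist0.png")
c=pix2world("wrist",[[327,202],[333,146],[343,62],[195,30]],38,s);print(c.round(1))
cv2.imwrite("pics/top0.png",topview(im,"wrist",s,c[0,0],c[0,1],38,65,5)) if 0 else None
a=topview(im,"wrist",s,round(c[0,0]),round(c[0,1]),38,60,5)
cv2.imwrite("pics/top0.png",a);print(round(c[0,0]),round(c[0,1]))
E
```

```text
[[-0.001  1.    -0.   ]
 [ 0.    -0.    -1.   ]
 [-1.    -0.001 -0.   ]] [[ 1.0000e+00  0.0000e+00  0.0000e+00  5.7439e+02]
 [-0.0000e+00  9.7000e-01  2.4000e-01  6.5190e+01]
 [-0.0000e+00 -2.4000e-01  9.7000e-01  3.8418e+02]
 [ 0.0000e+00  0.0000e+00  0.0000e+00  1.0000e+00]]
[[582.7 -20.5  38. ]
 [588.3  36.1  38. ]
 [596.8 113.4  38. ]
 [461.6 140.9  38. ]]
583 -20
```

View pics/top0.png

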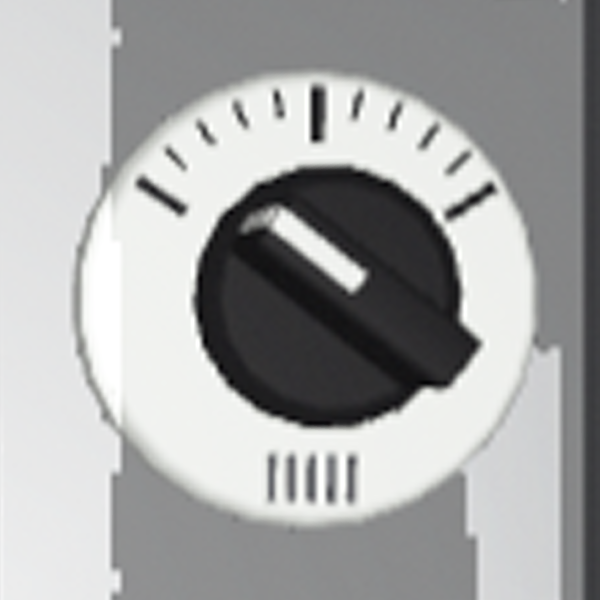

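The crop confirms it: white case on the grey mat, eleven ticks, slots at the bottom, and the pointer near the zero tick. Next I'll fit the bar direction and centre, checking with overlays in all three views.

```bash
cat >> h.py <<'E'
def overlay(im,n,s,cx,cy,yaw,bar,zg,scale,cen,name,w=100,h=75):
    M=cv2.warpAffine(im,np.float32([[scale,0,-scale*(cen[0]-w)],[0,scale,-scale*(cen[1]-h)]]),(int(2*w*scale),int(2*h*scale)),flags=cv2.INTER_CUBIC)
    def dr(P,c):
        q=(project(n,P,s)-np.array(cen)+[w,h])*scale
        cv2.polylines(M,[np.int32(np.round(q*8))],False,c,1,cv2.LINE_AA,3)
    t=np.linspace(0,2*np.pi,90)
    for z,r,c in((38,46.5,(0,0,255)),(4,46.5,(255,0,0)),(zg-13,26,(0,255,255))):
        dr(np.c_[cx+r*np.cos(t),cy+r*np.sin(t),0*t+z],c)
    for a in (-1,0,1):
        y=np.radians(yaw)+a;u=np.array([np.cos(y),np.sin(y)])
        dr(np.array([[cx+r*u[0],cy+r*u[1],38] for r in(30,46)]),(255,0,255))
    b=np.radians(bar);R2=np.array([[np.cos(b),-np.sin(b)],[np.sin(b),np.cos(b)]])
    P=np.array([[22,6],[22,-6],[-22,-6],[-22,6],[22,6]])@R2.T+[cx,cy]
    dr(np.c_[P,np.full(5,zg+11)],(0,255,0))
    cv2.imwrite(name,M)
E
cat > fit0.py <<'E'
from h import *
import sys
cx,cy,yaw,bar,zg=map(float,sys.argv[1:6])
s=state()
ims=[]
for n,c,w,h,sc in(("wrist",(327,202),55,50,5),("scene",(325,230),30,25,8),("side",(314,195),30,25,8)):
    overlay(cv2.imread(f"pics/{n}0.png"),n,s,cx,cy,yaw,bar,zg,sc,c,f"pics/o_{n}.png",w,h)
    ims.append(cv2.imread(f"pics/o_{n}.png"))
a=ims[0]; b=np.hstack(ims[1:]);b=cv2.resize(b,(780,325));a=a[:, :]
cv2.imwrite(sys.argv[6],a);cv2.imwrite(sys.argv[6].replace(".png","b.png"),b)
E
python3 fit0.py 583.6 -23.4 -0.7 53 65 pics/f1.png
```

```text
(no output)
```

View pics/f1.png

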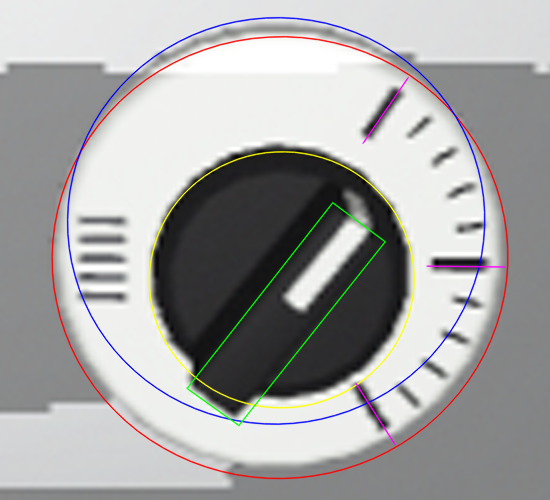

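View pics/f1b.png

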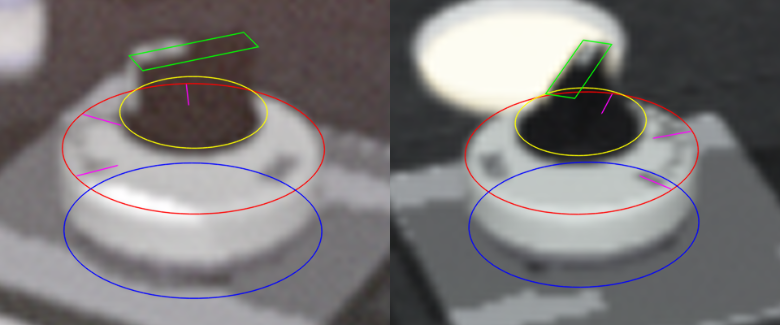

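```bash
python3 -m handwheel '{"gripper":[0,0,0,0,0],"offset":[[20,2,5],[40,4,11],[55,6,16],[60,8,22],[60,8,22]],"rot":[[7,0,0],[14,0,0],[21,0,0],[28,0,0],[35,0,0]]}' && python3 -m handwheel '{"gripper":[0,0,0],"offset":[[0,0,0],[0,0,0],[0,0,0]],"rot":[[2,0,0],[2,0,0],[2,0,0]]}'
cat > shot.py <<'E'
from h import *
import sys,pickle
s=state();k=sys.argv[1]
im=grab_frame("wrist")[:,:,::-1].copy();cv2.imwrite(f"pics/w{k}.png",im);pickle.dump(s,open(f"pics/s{k}.pkl","wb"))
print(s['time_s'],s['ee_pos'].round(2),s['ee_rot'].round(2),s['qpos'].round(1),s['force'].round(2),s['torque'].round(3),s['gripper_width'])
E
python3 shot.py 1
```

```text
time_s: 0.57
ee_pos: [581.9, -22.8, 151.6]
ee_rot: [-51.7, 89.8, -177.1]
force: [-0.1, -0.6, 0.2]
gripper_width: 91.1
time_s: 0.82
ee_pos: [582.9, -22.0, 153.7]
ee_rot: [-53.0, 90.0, -179.9]
force: [-0.3, -0.4, -0.1]
gripper_width: 91.1
0.8167 [582.87 -22.02 153.71] [ -52.97   89.97 -179.9 ] [-3.3 21.5 93.8 -0.  64.7 33.6] [-0.33 -0.39 -0.09] [-0.015  0.086  0.006] 91.12261638804678
```

View pics/w1.png

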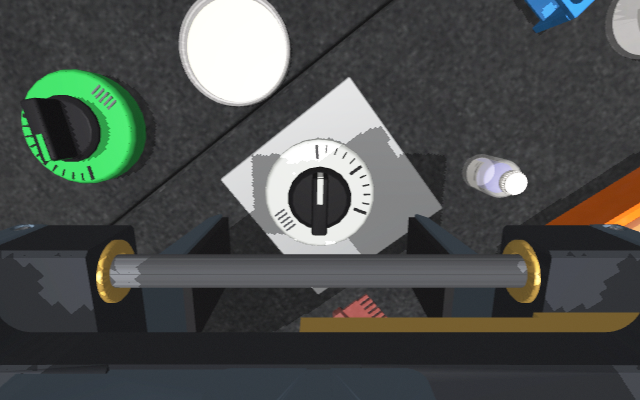

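The pointer now stands vertical at about (320,187), so the jaws are aligned with the bar. I'll refine the fit.

```bash
cat > fit.py <<'E'
from h import *
import sys,pickle
k=sys.argv[1];cx,cy,yaw,bar,zg=map(float,sys.argv[2:7])
s=pickle.load(open(f"pics/s{k}.pkl","rb"));im=cv2.imread(f"pics/w{k}.png")
c=project("wrist",[[cx,cy,45]],s)[0]
overlay(im,"wrist",s,cx,cy,yaw,bar,zg,5,(round(c[0]),round(c[1])),sys.argv[7],70,55)
E
python3 fit.py 1 583 -22 -0.7 53 66 pics/g1.png
```

```text
(no output)
```

View pics/g1.png

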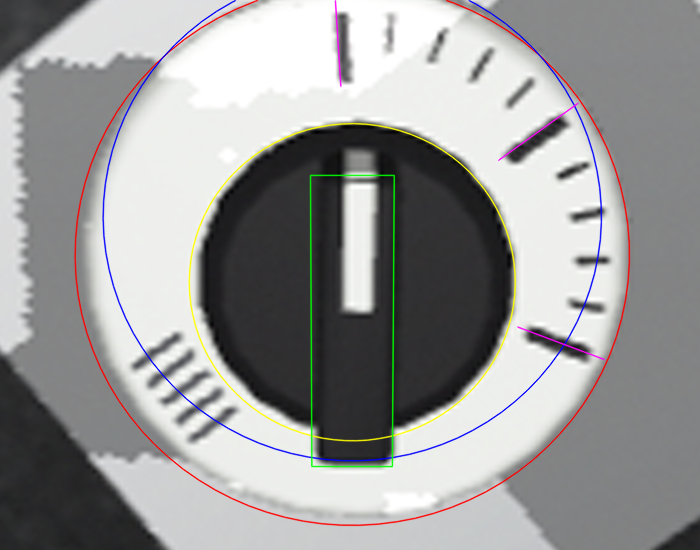

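```bash
python3 -m handwheel '{"gripper":[0,0.3,0.6,0.7,0.75],"offset":[[25,0.2,0],[50,0.6,0],[72,0.6,0],[87,0.6,0],[96,0.6,0]],"rot":[[0,0,0],[0,0,0],[0,0,0],[0,0,0],[0,0,0]]}' 5 && python3 -m handwheel '{"gripper":[0.75,0.75,0.75,0.75,0.75],"offset":[[0,0,0],[0,0,0],[0,0,0],[0,0,0],[0,0,0]],"rot":[[0,0,0],[0,0,0],[0,0,0],[0,0,0],[0,0,0]]}' 5
python3 shot.py 2; python3 - <<'E'
from workcell import *
import cv2
cv2.imwrite("pics/sc2.png",cv2.resize(grab_frame("scene")[150:290,230:430,::-1],None,fx=4,fy=4,interpolation=2))
E
```

```text
time_s: 1.28
ee_pos: [582.3, -22.2, 56.0]
ee_rot: [-55.5, 89.8, 177.5]
force: [-0.6, 1.0, -0.6]
gripper_width: 67.4
time_s: 1.7
ee_pos: [584.3, -22.4, 59.1]
ee_rot: [123.2, 89.9, -3.8]
force: [-0.6, 0.8, -0.3]
gripper_width: 34.0
1.7 [584.26 -22.42  59.14] [123.23  89.86  -3.76] [ -3.3  26.9 100.5  -0.   52.5  33.7] [-0.57  0.76 -0.27] [-0.049  0.067 -0.014] 33.98263350189688
```

View pics/w2.png

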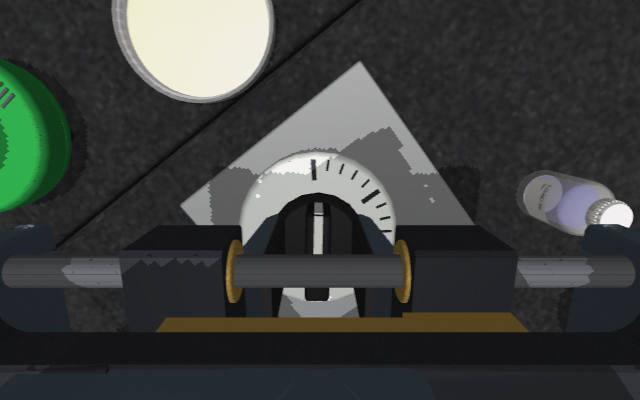

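View pics/sc2.png

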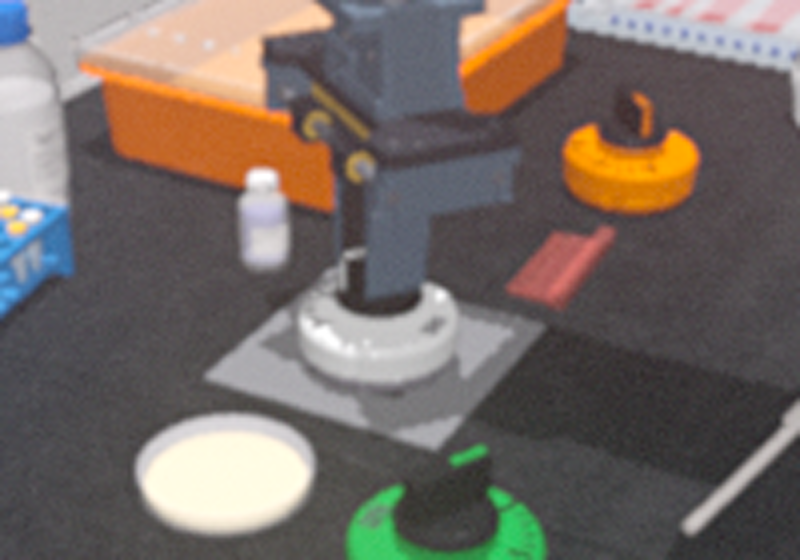

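```bash
python3 -m handwheel '{"gripper":[0.8,0.8,0.8,0.84,0.88],"offset":[[0,0,0],[0,0,0],[0,0,0],[0,0,0],[0,0,0]],"rot":[[0,0,0],[0,0,0],[0,0,0],[0,0,0],[0,0,0]]}' 5 && python3 -m handwheel '{"gripper":[0.95,1,1,1],"offset":[[0,0,0],[0,0,0],[0,0,0],[0,0,0]],"rot":[[0,0,0],[0,0,0],[0,0,0],[0,0,0]]}' 5
python3 shot.py 3
```

```text
time_s: 2.22
ee_pos: [583.6, -22.4, 58.0]
ee_rot: [120.5, 90.0, -6.5]
force: [1.9, 0.2, 0.1]
gripper_width: 11.9
time_s: 2.55
ee_pos: [583.6, -22.4, 58.0]
ee_rot: [116.5, 90.0, -10.5]
force: [0.4, 0.6, -0.0]
gripper_width: 11.9
2.55 [583.58 -22.36  58.  ] [116.52  89.99 -10.47] [ -3.3  27.  100.6  -0.   52.5  33.7] [ 0.4   0.56 -0.01] [ 0.03  -0.023  0.013] 11.884158291010204
```

View pics/w3.png

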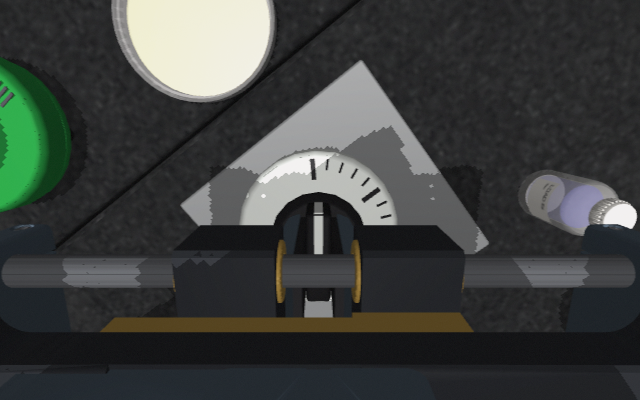

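```bash
python3 -m handwheel '{"gripper":[1,1,1,1,1],"offset":[[0,0,0],[0,0,0],[0.3,0,0],[0.6,0,0],[1,0,0]],"rot":[[0,0,0],[0,0,0],[0,0,0],[0,0,0],[0,0,0]]}' 40; python3 -m handwheel '{"gripper":[1,1,1],"offset":[[0.5,0,0],[1,0,0],[1,0,0]],"rot":[[0,0,0],[0,0,0],[0,0,0]]}' 40;python3 -c "
from h import *
s=state();print(s['force'],s['ee_pos'])"
```

```text
time_s: 3.02
ee_pos: [583.6, -22.4, 57.2]
ee_rot: [112.5, 90.0, -14.5]
force: [0.2, -0.4, 2.0]
gripper_width: 11.8
time_s: 3.27
ee_pos: [583.6, -22.4, 56.0]
ee_rot: [117.3, 90.0, -9.7]
force: [-0.6, 0.3, 1.7]
gripper_width: 11.8
[-0.60091999  0.34924753  1.6829852 ] [583.57065576 -22.38951968  55.95222881]
```

```bash
python3 -m handwheel '{"gripper":[1,1,1],"offset":[[0.5,0,0],[1,0,0],[1,0,0]],"rot":[[0,0,0],[0,0,0],[0,0,0]]}' 40; python3 -m handwheel '{"gripper":[1,1,1],"offset":[[0.3,0,0],[0.5,0,0],[0.5,0,0]],"rot":[[0,0,0],[0,0,0],[0,0,0]]}' 40
```

```text
time_s: 3.52
ee_pos: [583.6, -22.4, 54.9]
ee_rot: [115.0, 90.0, -12.0]
force: [0.9, 0.1, 0.9]
gripper_width: 11.6
time_s: 3.77
ee_pos: [583.6, -22.4, 54.5]
ee_rot: [118.3, 90.0, -8.7]
force: [0.4, -0.7, 0.8]
gripper_width: 11.7
```

```bash
python3 -m handwheel '{"gripper":[1,1,1],"offset":[[0.3,0,0],[0.5,0,0],[0.5,0,0]],"rot":[[0,0,0],[0,0,0],[0,0,0]]}' 40; python3 -m handwheel '{"gripper":[1,1,1],"offset":[[0.3,0,0],[0.5,0,0],[0.5,0,0]],"rot":[[0,0,0],[0,0,0],[0,0,0]]}' 40
```

```text
time_s: 4.02
ee_pos: [583.6, -22.4, 53.9]
ee_rot: [114.3, 90.0, -12.7]
force: [0.4, -1.3, 1.1]
gripper_width: 12.0
time_s: 4.27
ee_pos: [583.6, -22.4, 53.5]
ee_rot: [116.5, 90.0, -10.5]
force: [-0.6, -0.9, 1.4]
gripper_width: 11.8
```

```bash
python3 -m handwheel '{"gripper":[1,1,1],"offset":[[0.3,0,0],[0.5,0,0],[0.5,0,0]],"rot":[[0,0,0],[0,0,0],[0,0,0]]}' 40; python3 -m handwheel '{"gripper":[1,1,1],"offset":[[0.2,0,0],[0.4,0,0],[0.4,0,0]],"rot":[[0,0,0],[0,0,0],[0,0,0]]}' 40
```

```text
time_s: 4.52
ee_pos: [583.6, -22.4, 53.1]
ee_rot: [116.8, 90.0, -10.2]
force: [0.6, -1.2, 2.2]
gripper_width: 11.7
time_s: 4.77
ee_pos: [583.6, -22.4, 52.9]
ee_rot: [122.5, 90.0, -4.5]
force: [0.2, -1.3, 4.7]
gripper_width: 12.0
```

```bash
python3 -m handwheel '{"gripper":[1,1,1,1],"offset":[[0.3,0,0],[0.6,0,0],[0.6,0,0],[0.6,0,0]],"rot":[[0,0,0],[0,0,0],[0,0,0],[0,0,0]]}' 40; python3 -m handwheel '{"gripper":[1,1,1,1],"offset":[[0.2,0,0],[0.4,0,0],[0.4,0,0],[0.4,0,0]],"rot":[[0,0,0],[0,0,0],[0,0,0],[0,0,0]]}' 40; python3 shot.py 4
```

```text
time_s: 5.1
ee_pos: [583.6, -22.4, 52.6]
ee_rot: [119.7, 90.0, -7.3]
force: [-1.3, -0.9, 7.4]
gripper_width: 11.8
time_s: 5.43
ee_pos: [583.7, -22.4, 52.4]
ee_rot: [120.3, 90.0, -6.7]
force: [-1.1, -1.0, 8.3]
gripper_width: 11.7
5.4333 [583.65 -22.38  52.45] [120.27  89.96  -6.73] [ -3.3  27.3 100.9  -0.   51.7  33.7] [-1.15 -0.96  8.28] [-0.145  0.294 -0.038] 11.672864797455873
```

```bash
python3 -m handwheel '{"gripper":[1,1,1,1,1],"offset":[[0.3,0,0],[0.6,0,0],[0.8,0,0],[0.8,0,0],[0.8,0,0]],"rot":[[0,0,0],[0,0,0],[0,0,0],[0,0,0],[0,0,0]]}' 40;  python3 -m handwheel '{"gripper":[1],"offset":[[0,0,0]],"rot":[[0,0,0]]}'; python3 shot.py 5
```

```text
time_s: 5.9
ee_pos: [583.6, -22.4, 52.1]
ee_rot: [122.3, 89.9, -4.7]
force: [-1.0, -0.3, 10.0]
gripper_width: 11.6
time_s: 5.98
ee_pos: [583.7, -22.4, 52.1]
ee_rot: [122.3, 89.9, -4.7]
force: [-3.1, -0.9, 11.3]
gripper_width: 11.8
5.9833 [583.66 -22.38  52.14] [122.25  89.95  -4.75] [ -3.3  27.4 100.9  -0.   51.7  33.7] [-3.08 -0.86 11.3 ] [-0.144  0.462 -0.02 ] 11.759816619676299
```

View pics/w5.png

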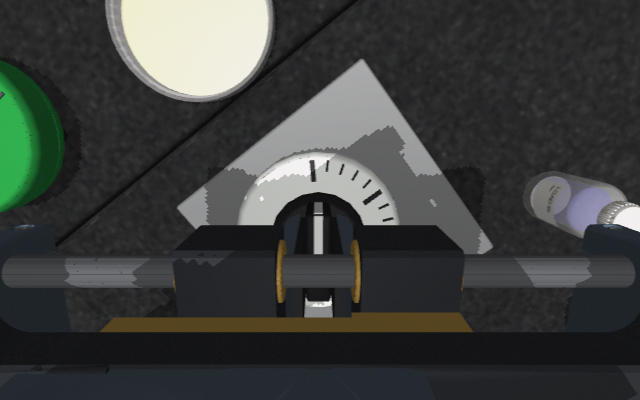

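```bash
python3 -m handwheel '{"gripper":[1,1,1,1,1],"offset":[[0.2,0,0],[0.3,0,0],[0.3,0,0],[0.3,0,0],[0.3,0,0]],"rot":[[0,0,0],[1,0,0],[3,0,0],[6,0,0],[9,0,0]]}' 40;  python3 -m handwheel '{"gripper":[1,1],"offset":[[0,0,0],[0,0,0]],"rot":[[2,0,0],[3,0,0]]}'; python3 shot.py 6
```

```text
time_s: 6.45
ee_pos: [583.6, -22.3, 52.0]
ee_rot: [132.0, 90.0, -4.1]
force: [-1.8, -0.3, 12.3]
gripper_width: 11.8
time_s: 6.62
ee_pos: [583.5, -22.3, 52.0]
ee_rot: [139.2, 90.0, 0.2]
force: [-2.3, -0.5, 13.2]
gripper_width: 11.8
6.6167 [583.55 -22.26  51.99] [139.22  89.96   0.16] [ -3.3  27.4 100.9   0.   51.7  45.7] [-2.3  -0.49 13.15] [0.022 0.582 0.147] 11.773928876079426
```

View pics/w6.png

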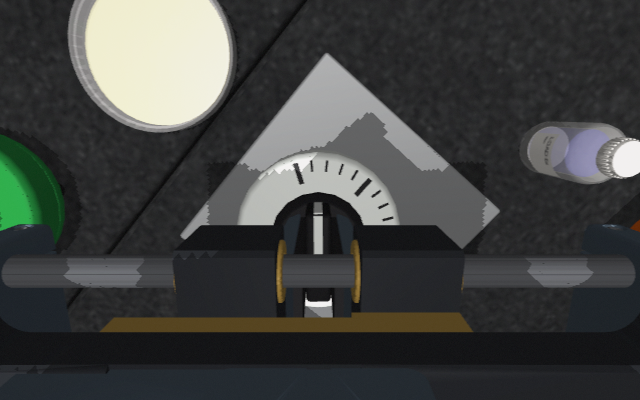

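The zero tick moved from column 313 to 299 together with the mat, so the dial is turning and the case is holding. I'll continue.

```bash
python3 -m handwheel '{"gripper":[1,1,1,1,1],"offset":[[-0.1,0,0],[-0.1,0,0],[-0.1,0,0],[-0.1,0,0],[-0.1,0,0]],"rot":[[3,0,0],[6,0,0],[9,0,0],[12,0,0],[15,0,0]]}' 40;python3 -m handwheel '{"gripper":[1,1,1,1,1],"offset":[[0,0,0],[0,0,0],[0,0,0],[0,0,0],[0,0,0]],"rot":[[3,0,0],[6,0,0],[9,0,0],[12,0,0],[15,0,0]]}' 40; python3 shot.py 7
```

```text
time_s: 7.08
ee_pos: [583.4, -22.1, 52.0]
ee_rot: [-165.8, 90.0, 40.0]
force: [-2.5, 0.9, 11.8]
gripper_width: 11.5
time_s: 7.5
ee_pos: [583.3, -21.9, 52.0]
ee_rot: [-121.5, 90.0, 69.3]
force: [-3.2, 0.0, 12.8]
gripper_width: 11.7
7.5 [583.32 -21.91  52.  ] [-121.52   89.96   69.34] [ -3.3  27.4 100.9   0.   51.7  75.8] [-3.17  0.03 12.75] [0.189 0.678 0.135] 11.716801339879185
```

View pics/w7.png

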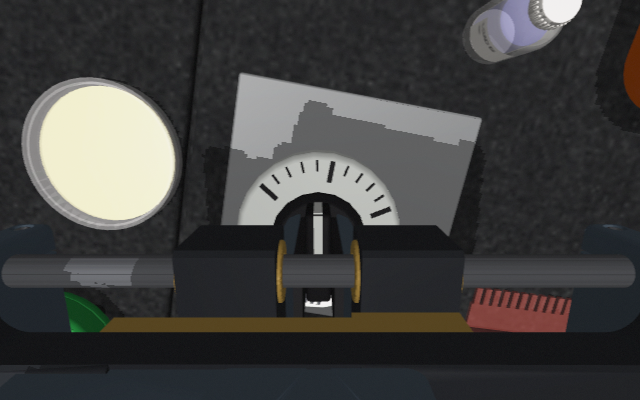

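```bash
python3 -m handwheel '{"gripper":[1,1,1,1,1],"offset":[[-0.8,0,0],[-1.6,0,0],[-2.2,0,0],[-2.5,0,0],[-2.5,0,0]],"rot":[[0,0,0],[0,0,0],[0,0,0],[0,0,0],[0,0,0]]}' 40;python3 -m handwheel '{"gripper":[0.8,0.6,0.4,0.2,0.2],"offset":[[0,0,0],[0,0,0],[0,0,0],[-1,-0.5,0.2],[-2,-0.5,0.2]],"rot":[[0,0,0],[0,0,0],[0,0,0],[0,0,0],[0,0,0]]}' 5; python3 -m handwheel '{"gripper":[0.2,0.2,0.2,0.2,0.2],"offset":[[0,0,0],[0,0,0],[0,0,0],[0,0,0],[0,0,0]],"rot":[[0,0,0],[0,0,0],[0,0,0],[0,0,0],[0,0,0]]}' 5;python3 shot.py 8
```

```text
time_s: 7.97
ee_pos: [583.3, -21.9, 53.0]
ee_rot: [-70.7, 89.9, 120.2]
force: [-0.3, 2.0, 4.3]
gripper_width: 11.8
time_s: 8.38
ee_pos: [582.9, -21.9, 54.8]
ee_rot: [-7.9, 90.0, -176.9]
force: [0.3, 0.3, 0.3]
gripper_width: 41.8
time_s: 8.8
ee_pos: [583.2, -21.9, 55.1]
ee_rot: [152.5, 90.0, -16.5]
force: [0.1, -0.6, 0.3]
gripper_width: 72.4
8.8 [583.22 -21.93  55.08] [152.47  89.99 -16.53] [ -3.3  27.1 100.8  -0.   52.1  75.7] [ 0.15 -0.57  0.32] [ 0.047  0.09  -0.013] 72.44991174146895
```

View pics/w8.png

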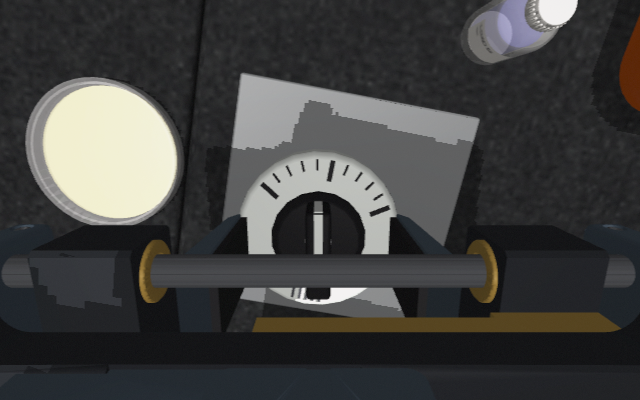

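```bash
python3 -m handwheel '{"gripper":[0.2,0.1,0.1,0.1,0.1],"offset":[[-3,0,0],[-5,0,0],[-5,0,0],[-5,0,0],[-5,0,0]],"rot":[[-7,0,0],[-14,0,0],[-21,0,0],[-28,0,0],[-35,0,0]]}' 5
for i in 1 2 3 ; do python3 -m handwheel '{"gripper":[0.1,0.1,0.1,0.1,0.1],"offset":[[0,0,0],[0,0,0],[0,0,0],[0,0,0],[0,0,0]],"rot":[[-7,0,0],[-14,0,0],[-21,0,0],[-28,0,0],[-35,0,0]]}' 5 | tail -2; done
python3 -m handwheel '{"gripper":[0.1,0.1,0.1,0.1,0.1],"offset":[[0,0,0],[0,0,0],[0,0,0],[0,0,0],[0,0,0]],"rot":[[-7,0,0],[-14,0,0],[-21,0,0],[-28,0,0],[-34,0,0]]}' 5
python3 -m handwheel '{"gripper":[0.1,0.1,0.1],"offset":[[0,0,0],[0,0,0],[0,0,0]],"rot":[[-4,0,0],[-6,0,0],[-6,0,0]]}' 5
python3 shot.py 9
```

```text
time_s: 9.27
ee_pos: [583.2, -21.9, 60.1]
ee_rot: [124.7, 90.0, -9.0]
force: [-0.5, 1.3, 0.2]
gripper_width: 82.1
force: [0.1, 0.2, 0.3]
gripper_width: 82.0
force: [0.4, 0.6, 0.6]
gripper_width: 81.9
force: [-0.2, -0.3, 0.3]
gripper_width: 82.1
time_s: 10.93
ee_pos: [583.2, -21.9, 60.1]
ee_rot: [-16.9, 90.0, -11.6]
force: [1.1, 0.6, -0.1]
gripper_width: 82.0
time_s: 11.18
ee_pos: [583.2, -21.9, 60.1]
ee_rot: [-22.7, 90.0, -11.6]
force: [0.8, -0.0, -0.0]
gripper_width: 82.0
11.1833 [583.24 -21.93  60.08] [-22.67  89.99 -11.64] [  -3.3   26.8  100.5   -0.    52.7 -104.3] [ 0.77 -0.02 -0.04] [ 0.162 -0.002  0.043] 81.98779114171101
```

View pics/w9.png

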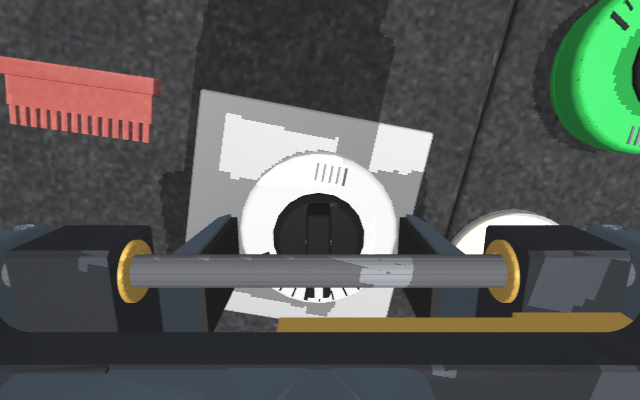

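```bash
python3 -m handwheel '{"gripper":[0.3,0.5,0.7,0.8,0.8],"offset":[[2,0,0],[4,0,0],[6,0,0],[6,0,0],[6,0,0]],"rot":[[0,0,0],[0,0,0],[0,0,0],[0,0,0],[0,0,0]]}' 5 
python3 -m handwheel '{"gripper":[0.8,0.8,0.8,0.85,0.9],"offset":[[0,0,0],[0,0,0],[0,0,0],[0,0,0],[0,0,0]],"rot":[[0,0,0],[0,0,0],[0,0,0],[0,0,0],[0,0,0]]}' 5
python3 -m handwheel '{"gripper":[0.95,1,1],"offset":[[0,0,0],[0,0,0],[0,0,0]],"rot":[[0,0,0],[0,0,0],[0,0,0]]}' 5
python3 -m handwheel '{"gripper":[1,1,1,1,1],"offset":[[0,0,0],[0,0,0],[0.4,0,0],[0.8,0,0],[0.8,0,0]],"rot":[[0,0,0],[0,0,0],[0,0,0],[0,0,0],[0,0,0]]}' 40
```

```text
time_s: 11.65
ee_pos: [583.0, -21.9, 53.8]
ee_rot: [163.4, 90.0, 174.4]
force: [-0.3, -0.2, -0.4]
gripper_width: 52.0
time_s: 12.07
ee_pos: [583.3, -21.9, 54.1]
ee_rot: [-16.1, 90.0, -5.1]
force: [0.0, 0.1, 0.8]
gripper_width: 18.5
time_s: 12.32
ee_pos: [583.2, -21.9, 54.1]
ee_rot: [8.6, 90.0, 19.6]
force: [0.4, 0.2, 0.6]
gripper_width: 11.9
time_s: 12.73
ee_pos: [583.3, -21.9, 53.7]
ee_rot: [3.4, 90.0, 14.4]
force: [-1.2, 0.4, 3.8]
gripper_width: 11.8
```

```bash
python3 -m handwheel '{"gripper":[1,1,1,1,1],"offset":[[0.4,0,0],[0.8,0,0],[1.2,0,0],[1.2,0,0],[1.2,0,0]],"rot":[[0,0,0],[0,0,0],[0,0,0],[0,0,0],[0,0,0]]}' 40
python3 -m handwheel '{"gripper":[1,1,1],"offset":[[0.3,0,0],[0.4,0,0],[0.4,0,0]],"rot":[[0,0,0],[0,0,0],[0,0,0]]}' 40
python3 -m handwheel '{"gripper":[1],"offset":[[0,0,0]],"rot":[[0,0,0]]}' 40
```

```text
time_s: 13.15
ee_pos: [583.3, -21.8, 53.1]
ee_rot: [-5.0, 90.0, 6.0]
force: [-3.1, 1.5, 8.8]
gripper_width: 11.5
time_s: 13.4
ee_pos: [583.3, -21.8, 53.0]
ee_rot: [-7.4, 90.0, 3.6]
force: [-2.8, 0.8, 11.2]
gripper_width: 11.8
time_s: 13.48
ee_pos: [583.3, -21.9, 53.0]
ee_rot: [-6.3, 90.0, 4.7]
force: [-2.5, 0.9, 10.0]
gripper_width: 11.7
```

```bash
python3 -m handwheel '{"gripper":[1,1,1,1,1],"offset":[[0.2,0,0],[0.4,0,0],[0.4,0,0],[0.4,0,0],[0.4,0,0]],"rot":[[0,0,0],[1,0,0],[3,0,0],[6,0,0],[9,0,0]]}' 40
python3 -m handwheel '{"gripper":[1,1,1,1,1],"offset":[[0,0,0],[0,0,0],[0,0,0],[0,0,0],[0,0,0]],"rot":[[3,0,0],[6,0,0],[9,0,0],[12,0,0],[15,0,0]]}' 40
python3 -m handwheel '{"gripper":[1],"offset":[[0,0,0]],"rot":[[0,0,0]]}' 40;python3 shot.py 10
```

```text
time_s: 13.9
ee_pos: [583.3, -21.7, 52.9]
ee_rot: [5.9, 89.9, 7.7]
force: [-3.6, 1.1, 11.9]
gripper_width: 11.8
time_s: 14.32
ee_pos: [583.3, -21.5, 52.8]
ee_rot: [41.5, 89.9, 28.4]
force: [-2.8, 1.9, 10.7]
gripper_width: 11.9
time_s: 14.4
ee_pos: [583.3, -21.5, 52.9]
ee_rot: [42.3, 89.9, 29.2]
force: [-3.2, 2.0, 10.9]
gripper_width: 11.5
14.4 [583.34 -21.48  52.88] [42.27 89.93 29.18] [ -3.3  27.3 100.9   0.   51.7 -80.2] [-3.23  2.   10.88] [0.467 0.61  0.138] 11.480444421563872
```

View pics/w10.png

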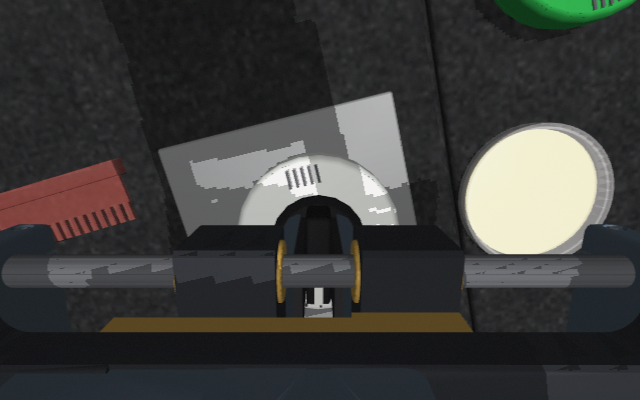

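```bash
python3 -m handwheel '{"gripper":[1,1,1,1,1],"offset":[[0.2,0.1,-0.3],[0.3,0.2,-0.5],[0.3,0.2,-0.5],[0.3,0.2,-0.5],[0.3,0.2,-0.5]],"rot":[[3,0,0],[6,0,0],[9,0,0],[12,0,0],[15,0,0]]}' 40
python3 -m handwheel '{"gripper":[1,1,1,1,1],"offset":[[0,0,0],[0,0,0],[0,0,0],[0,0,0],[0,0,0]],"rot":[[3,0,0],[6,0,0],[9,0,0],[12,0,0],[15,0,0]]}' 40
python3 -m handwheel '{"gripper":[1],"offset":[[0,0,0]],"rot":[[0,0,0]]}' 40;python3 shot.py 11
```

```text
time_s: 14.87
ee_pos: [583.4, -21.3, 52.8]
ee_rot: [36.8, 89.9, 8.7]
force: [-2.6, 1.9, 11.7]
gripper_width: 11.8
time_s: 15.28
ee_pos: [583.5, -21.1, 52.8]
ee_rot: [57.9, 89.9, 14.8]
force: [-2.8, 2.5, 11.7]
gripper_width: 11.8
time_s: 15.37
ee_pos: [583.5, -21.1, 52.8]
ee_rot: [59.0, 89.9, 15.9]
force: [-2.4, 3.4, 11.6]
gripper_width: 11.7
15.3667 [583.5  -21.11  52.81] [59.03 89.86 15.93] [-3.20e+00  2.73e+01  1.01e+02  1.00e-01  5.16e+01 -5.02e+01] [-2.42  3.35 11.55] [0.51  0.482 0.098] 11.737269258828748
```

View pics/w11.png

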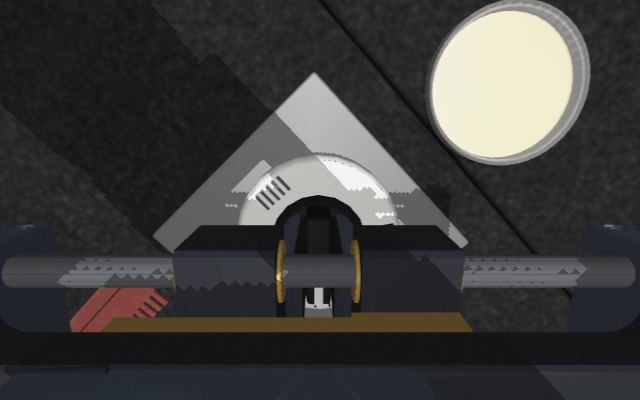

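```bash
cat > slots.py <<'E'
from h import *
import pickle,sys
for k in sys.argv[1:]:
    s=pickle.load(open(f"pics/s{k}.pkl","rb"));im=cv2.imread(f"pics/w{k}.png")
    a=topview(im,"wrist",s,583,-22,38,55,5);cv2.imwrite(f"pics/t{k}.png",a)
E
cp pics/wrist0.png pics/wA.png; python3 - <<'E'
import cv2,subprocess
subprocess.run("python3 slots.py 9 10 11",shell=True)
cv2.imwrite("pics/cmp1.png",cv2.resize(cv2.hconcat([cv2.imread(f"pics/t{k}.png") for k in(9,11)]),None,fx=.72,fy=.72,interpolation=cv2.INTER_AREA))
E
```

```text
(no output)
```

View pics/cmp1.png

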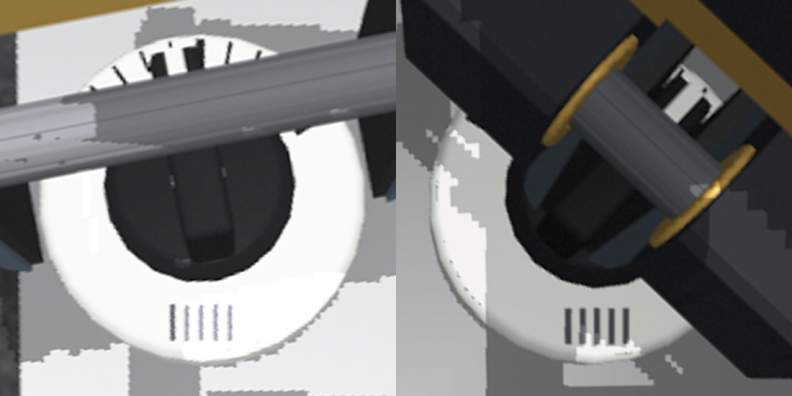

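```bash
python3 -m handwheel '{"gripper":[1,1,1,1,1],"offset":[[0,0.1,-0.1],[0.1,0.2,-0.2],[0.1,0.3,-0.3],[0.1,0.4,-0.4],[0.1,0.4,-0.4]],"rot":[[3,0,0],[6,0,0],[9,0,0],[12,0,0],[15,0,0]]}' 40
python3 -m handwheel '{"gripper":[1,1,1,1],"offset":[[0,0,0],[0,0,0],[0,0,0],[0,0,0]],"rot":[[3,0,0],[6,0,0],[8,0,0],[10,0,0]]}' 40
python3 -m handwheel '{"gripper":[1,1],"offset":[[0,0,0],[0,0,0]],"rot":[[0,0,0],[0,0,0]]}' 40;python3 shot.py 12; python3 slots.py 12
```

```text
time_s: 15.83
ee_pos: [583.7, -20.9, 52.8]
ee_rot: [57.5, 89.8, -0.6]
force: [-1.6, 1.0, 11.7]
gripper_width: 11.8
time_s: 16.17
ee_pos: [583.8, -20.8, 52.8]
ee_rot: [70.1, 89.8, 2.1]
force: [-1.9, 2.3, 12.5]
gripper_width: 11.7
time_s: 16.33
ee_pos: [583.8, -20.8, 52.8]
ee_rot: [71.0, 89.8, 3.0]
force: [-0.9, 1.0, 11.3]
gripper_width: 11.5
16.3333 [583.83 -20.83  52.82] [71.03 89.82  3.04] [ -3.2  27.3 101.    0.   51.6 -25.2] [-0.92  1.02 11.32] [0.326 0.381 0.119] 11.543688863531843
```

View pics/t12.png

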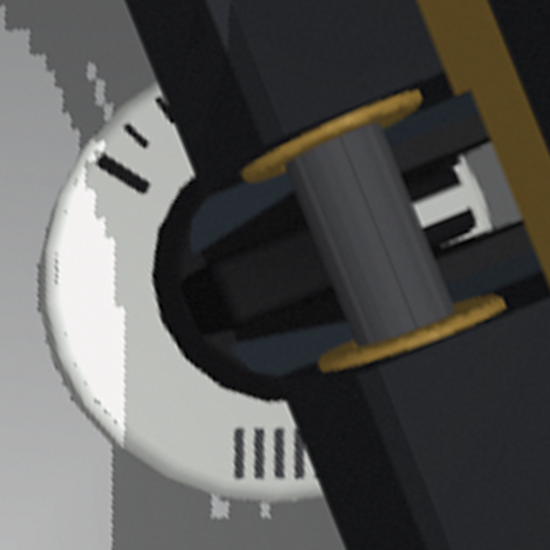

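The dial is about 10° past the ten mark (the bar points to -68°, the tick is at -58°), and the case hasn't swivelled: its slots are still straight. I'll turn it back now.

```bash
python3 -m handwheel '{"gripper":[1,1,1,1,1],"offset":[[0,0,0],[0,-0.1,0.1],[0,-0.2,0.2],[0,-0.3,0.3],[0,-0.3,0.3]],"rot":[[-1,0,0],[-4,0,0],[-8,0,0],[-12,0,0],[-16,0,0]]}' 40
python3 -m handwheel '{"gripper":[1,1,1,1,1],"offset":[[0,-0.1,0.1],[0,-0.2,0.2],[0,-0.2,0.2],[0,-0.2,0.2],[0,-0.2,0.2]],"rot":[[-4,0,0],[-8,0,0],[-12,0,0],[-15,0,0],[-18,0,0]]}' 40;python3 shot.py 13; python3 slots.py 13
```

```text
time_s: 16.8
ee_pos: [583.6, -21.0, 52.8]
ee_rot: [66.6, 89.8, 14.7]
force: [-3.0, 2.7, 12.1]
gripper_width: 11.7
time_s: 17.22
ee_pos: [583.4, -21.2, 52.8]
ee_rot: [52.4, 89.8, 18.6]
force: [-3.5, 1.9, 11.4]
gripper_width: 11.5
17.2167 [583.41 -21.19  52.76] [52.44 89.84 18.56] [-3.20e+00  2.72e+01  1.01e+02  1.00e-01  5.16e+01 -5.94e+01] [-3.54  1.95 11.4 ] [ 0.446  0.458 -0.089] 11.53927293601855
```

View pics/t13.png

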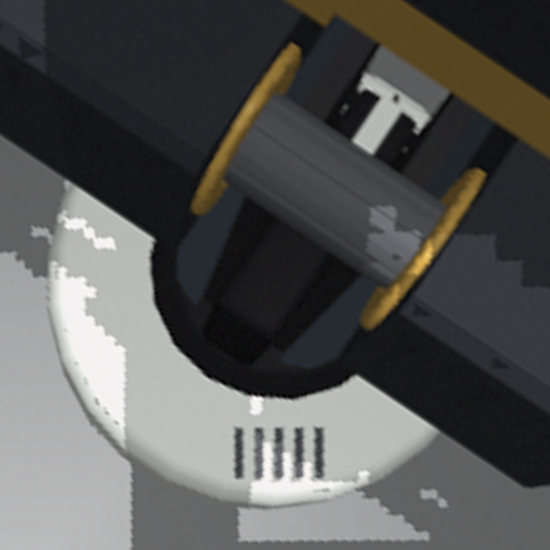

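```bash
python3 -m handwheel '{"gripper":[1,1,1,1,1],"offset":[[0,0,-0.1],[0,-0.1,-0.2],[0,-0.1,-0.2],[0,-0.1,-0.2],[0,-0.1,-0.2]],"rot":[[-4,0,0],[-8,0,0],[-12,0,0],[-15,0,0],[-18,0,0]]}' 40
python3 -m handwheel '{"gripper":[1,1,1,1,1],"offset":[[0,0,0],[0,0,0],[0,0,0],[0,0,0],[0,0,0]],"rot":[[-4,0,0],[-8,0,0],[-11,0,0],[-13,0,0],[-14,0,0]]}' 40
python3 -m handwheel '{"gripper":[1,1],"offset":[[0,0,0],[0,0,0]],"rot":[[0,0,0],[0,0,0]]}' 40;python3 shot.py 14; python3 slots.py 14;  python3 -c "
from workcell import *
s=state();print(s['qpos'])"
```

```text
time_s: 17.68
ee_pos: [583.3, -21.4, 52.8]
ee_rot: [24.1, 89.8, 8.2]
force: [-2.4, 1.4, 11.7]
gripper_width: 11.7
time_s: 18.1
ee_pos: [583.2, -21.6, 52.8]
ee_rot: [3.6, 89.8, 1.6]
force: [-2.6, 0.6, 11.7]
gripper_width: 11.9
time_s: 18.27
ee_pos: [583.3, -21.6, 52.8]
ee_rot: [2.9, 89.8, 0.9]
force: [-2.8, 1.0, 12.6]
gripper_width: 12.0
18.2667 [583.26 -21.63  52.78] [ 2.87 89.84  0.85] [ -3.3  27.2 101.    0.   51.6 -91.3] [-2.82  1.01 12.63] [ 0.32   0.434 -0.033] 12.008117386692126
[-3.26153075e+00  2.72341191e+01  1.01035234e+02  1.46635484e-02
  5.15710761e+01 -9.12561205e+01]
```

View pics/t14.png

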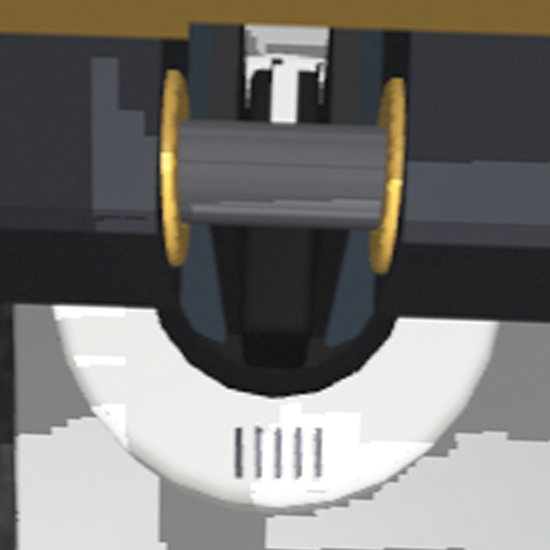

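```bash
python3 -m handwheel '{"gripper":[1,1,1,1],"offset":[[0,0,0],[0,0,0],[0,0,0],[0,0,0]],"rot":[[-0.8,0,0],[-1.5,0,0],[-1.5,0,0],[-1.5,0,0]]}' 40; python3 -c "
from workcell import *
s=state();print(s['qpos'][[0,5]],s['torque'])"
python3 -m handwheel '{"gripper":[1,1,1,1,1],"offset":[[-0.8,0,0],[-1.6,0,0],[-2.2,0,0],[-2.6,0,0],[-2.6,0,0]],"rot":[[0,0,0],[0,0,0],[0,0,0],[0,0,0],[0,0,0]]}' 40
python3 -m handwheel '{"gripper":[0.8,0.6,0.4,0.2,0.1],"offset":[[0,0,0],[0,0,0],[0,0,0],[-1,0,0],[-2,0,0]],"rot":[[0,0,0],[0,0,0],[0,0,0],[0,0,0],[0,0,0]]}' 5
python3 -m handwheel '{"gripper":[0.1,0.1,0.1,0.1,0.1],"offset":[[0,0,0],[0,0,0],[0,0,0],[0,0,0],[0,0,0]],"rot":[[0,0,0],[0,0,0],[0,0,0],[0,0,0],[0,0,0]]}' 5
```

```text
time_s: 18.65
ee_pos: [583.3, -21.6, 52.8]
ee_rot: [1.8, 89.8, 1.2]
force: [-2.2, 1.6, 12.5]
gripper_width: 11.7
[ -3.25907319 -92.75233209] [ 0.26535339  0.42705194 -0.0689723 ]
time_s: 19.07
ee_pos: [583.1, -21.7, 53.7]
ee_rot: [2.4, 89.9, 1.8]
force: [0.7, -0.1, 4.4]
gripper_width: 11.5
time_s: 19.48
ee_pos: [582.0, -21.7, 55.1]
ee_rot: [-177.3, 89.9, -177.8]
force: [-0.0, 0.3, -0.1]
gripper_width: 41.9
time_s: 19.9
ee_pos: [582.3, -21.7, 55.5]
ee_rot: [-13.7, 90.0, -14.2]
force: [-0.5, -0.1, -0.9]
gripper_width: 75.2
```

```bash
python3 -m handwheel '{"gripper":[0.1,0.1,0.1,0.1,0.1],"offset":[[-20,0,0],[-50,0,0],[-80,0,0],[-100,0,0],[-100,0,0]],"rot":[[0,0,0],[0,0,0],[0,0,0],[0,0,0],[0,0,0]]}' 5
python3 -m handwheel '{"gripper":[0.1,0.1,0.1,0.1,0.1],"offset":[[-20,0,0],[-40,0,0],[-60,0,0],[-60,0,0],[-60,0,0]],"rot":[[7,0,0],[14,0,0],[21,0,0],[28,0,0],[35,0,0]]}' 5
python3 -m handwheel '{"gripper":[0.1,0.1,0.1,0.1,0.1],"offset":[[0,0,0],[0,0,0],[0,0,0],[0,0,0],[0,0,0]],"rot":[[7,0,0],[14,0,0],[21,0,0],[28,0,0],[35,0,0]]}' 5
python3 -m handwheel '{"gripper":[0.1,0.1,0.1,0.1,0.1],"offset":[[0,0,0],[0,0,0],[0,0,0],[0,0,0],[0,0,0]],"rot":[[7,0,0],[14,0,0],[18,0,0],[18,0,0],[18,0,0]]}' 5
python3 shot.py 15;python3 slots.py 15
```

```text
time_s: 20.32
ee_pos: [585.2, -21.8, 160.5]
ee_rot: [-2.9, 89.4, -3.4]
force: [0.1, -0.1, 0.5]
gripper_width: 82.5
time_s: 20.73
ee_pos: [582.7, -21.7, 216.1]
ee_rot: [31.8, 89.9, -4.1]
force: [0.2, 0.0, -0.1]
gripper_width: 82.3
time_s: 21.15
ee_pos: [581.8, -21.6, 214.4]
ee_rot: [-112.0, 89.9, 177.2]
force: [-0.1, 0.1, -0.2]
gripper_width: 82.1
time_s: 21.57
ee_pos: [582.0, -21.7, 214.7]
ee_rot: [-95.0, 89.9, 176.6]
force: [-0.4, -0.1, -0.1]
gripper_width: 82.0
21.5667 [581.95 -21.66 214.67] [-94.96  89.92 176.65] [-3.3 19.  88.5  0.  72.6 -4.9] [-0.38 -0.12 -0.14] [0.054 0.017 0.006] 82.03439560866916
```

View pics/t15.png

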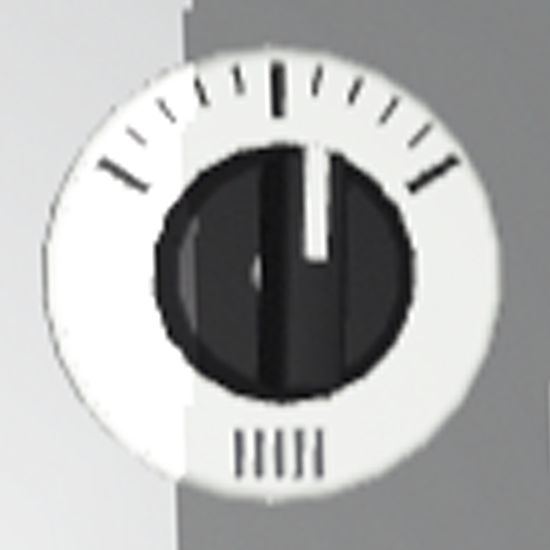

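View pics/w15.png

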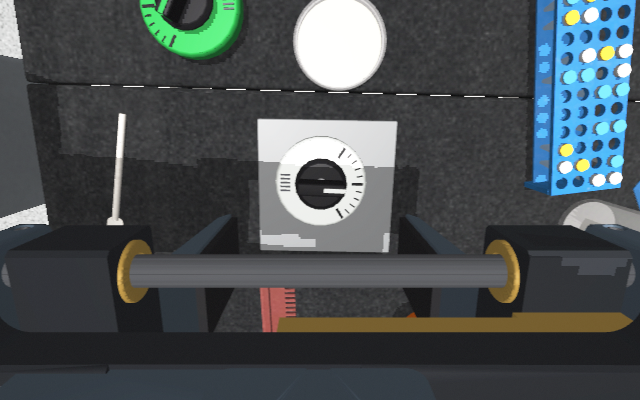

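```bash
cat > meas.py <<'E'
from h import *
import pickle,sys
def run(k,s,im):
    P=8
    a=cv2.cvtColor(topview(im,"wrist",s,583,-21.6,38,55,P),cv2.COLOR_BGR2GRAY)
    yy,xx=np.indices(a.shape);c=55*P
    bw=((a<110)).astype(np.uint8)
    n,l,st,ce=cv2.connectedComponentsWithStats(bw)
    pts=[]
    for i in range(1,n):
        r=np.hypot(*(ce[i]-c))/P
        if 30<r<45 and 15<st[i,4]<1500: pts.append((ce[i],st[i,4]))
    W=[(583+(c-p[1])/P,-21.6+(c-p[0])/P,ar) for p,ar in pts]
    for w in W: print("  blob",np.round(w,1), round(np.degrees(np.arctan2(w[1]+21.6,w[0]-583)),1))
    b=topview(im,"wrist",s,583,-21.6,73,40,P)
    g=cv2.cvtColor(b,cv2.COLOR_BGR2GRAY);cv2.imwrite(f"pics/b{k}.png",b)
    n,l,st,ce=cv2.connectedComponentsWithStats((g>150).astype(np.uint8))
    for i in range(1,n):
        if 500<st[i,4]<15000:
            q=np.argwhere(l==i)[:,::-1].astype(np.float32)
            print(" line?",st[i],cv2.minAreaRect(q),cv2.fitLine(q,cv2.DIST_L2,0,.01,.01).ravel().round(3))
for k in("0","15"):
    print(k)
    if k=="0":
        s=pickle.load(open("pics/s1.pkl","rb"));s=dict(s);s['ee_pos']=np.array([574.475,0.013,213.113]);s['ee_rot']=np.array([-90.288,89.896,179.713]);im=cv2.imread("pics/wrist0.png")
    else: s=pickle.load(open(f"pics/s{k}.pkl","rb"));im=cv2.imread(f"pics/w{k}.png")
    run(k,s,im)
E
python3 meas.py
```

```text
0
  blob [623.2 -15.3 137. ] 9.0
  blob [621.8 -31.3 245. ] -14.0
  blob [621.3  -7.2  20. ] 20.6
  blob [619.4 -38.8 245. ] -25.2
  blob [619.3  -8.1 144. ] 20.4
  blob [620.1 -16.   54. ] 8.6
  blob [616.2  -0.9 179. ] 32.0
  blob [615.4 -45.6 225. ] -36.5
  blob [611.6   5.5 138. ] 43.5
  blob [610.2 -51.5 200. ] -47.7
  blob [ 603.6    7.9 1189. ] 55.1
  blob [ 602.4  -53.9 1214. ] -59.0
  blob [547.7 -14.1 215. ] 168.1
  blob [547.5 -30.  331. ] -166.6
  blob [547.4 -18.2 254. ] 174.5
  blob [546.9 -22.1 406. ] -179.2
  blob [544.3 -25.9 164. ] -173.6
 line? [ 183  197  149  120 5735] ((257.5469665527344, 252.6307373046875), (171.12139892578125, 36.178550720214844), 38.220436096191406) [  0.789   0.615 259.328 254.376]
15
  blob [622.8 -14.4 166. ] 10.3
  blob [621.7 -30.2 196. ] -12.6
  blob [619.6  -7.  223. ] 21.7
  blob [619.7 -37.8 212. ] -23.8
  blob [617.3 -45.6  48. ] -35.0
  blob [615.9 -44.7  30. ] -35.1
  blob [614.4 -43.7  19. ] -35.1
  blob [ 603.2  -53.4 1232. ] -57.5
  blob [603.1   8.6 653. ] 56.3
  blob [547.8 -14.7 378. ] 168.8
  blob [547.6 -18.7 311. ] 175.3
  blob [547.2 -22.7 280. ] -178.2
  blob [547.7 -26.8 256. ] -171.7
  blob [547.1 -30.8 298. ] -165.7
```

```bash
python3 - <<'E'
from h import *
import pickle
g=cv2.cvtColor(cv2.imread("pics/b15.png"),cv2.COLOR_BGR2GRAY)
for y in range(60,520,20):
    r=g[y,200:440].astype(float); print(y,r[::8].astype(int))
E
```

```text
60 [238 243 171 177 244 239 239 252 141  27  72 211 242 239 239 234  99 243
 239 238 238 248 172  92 200 243 238 238 239 236]
80 [239 239 239 239 239 239 239 250 160  21 108 218 242 239 239 239 240 239
 239 238 239 235 220 229 240 238 238 238 245 159]
100 [239 239 239 239 239 239 239 240 231 216 223 235 240 239 239 239 239 239
 239 239 239 239 239 239 239 238 242 222 121 200]
120 [239 239 240 240 239 239 239 239 240 240 238 238 238 240 240 239 240 239
 239 239 239 239 239 239 239 239 238 238 238 238]
140 [238 237 188 166 136 127  89  80  56  42  37  39  36  56 127 225 229 241
 199 209 208 235 242 239 239 239 239 239 238 238]
160 [ 18  28  28  29  29  29  30  24  20  21  24  36  46  41 131 230 242 243
 216  50  44  39 106 191 241 240 240 239 239 239]
180 [ 29  33  39  44  48  49  35  19  21  21  24  36  45  43 135 236 241 248
 181  54  43  33  24  29  31  49 142 226 242 239]
200 [ 50  48  48  48  48  50  31  21  22  21  23  36  47  44 133 247 241 248
 184  60  44  32  38  46  41  31  27  27 110 247]
220 [ 49  49  49  49  49  50  33  22  23  21  23  36  49  47 132 255 240 251
 169  59 
[... 968 characters left out ...]
00 [51 51 51 51 51 49 26 20 23 22 26 43 52 51 50 47 47 46 44 43 40 34 51 48
 50 48 47 50 45 31]
420 [50 52 52 51 51 52 24 21 22 22 28 41 52 51 50 48 48 46 43 42 39 32 50 49
 49 49 44 33 27 15]
440 [ 52  52  52  51  52  54  25  24  22  23  29  44  53  51  49  48  46  45
  45  42  40  34  51  47  43  30  25  30  93 207]
460 [ 31  33  41  48  53  48  23  21  20  22  30  41  53  51  49  48  46  45
  44  43  38  29  30  28  28  51 153 237 243 239]
480 [ 43  18  29  30  29  30  28  24  21  22  28  41  46  44  42  42  44  41
  41  33  22  65 142 188 237 237 240 240 240 239]
500 [242 232 219 202 153 109  74  56  57  47  33  45  46  68  79  94 135 157
 144 210 242 243 240 239 240 239 239 239 240 239]
```

View pics/b15.png

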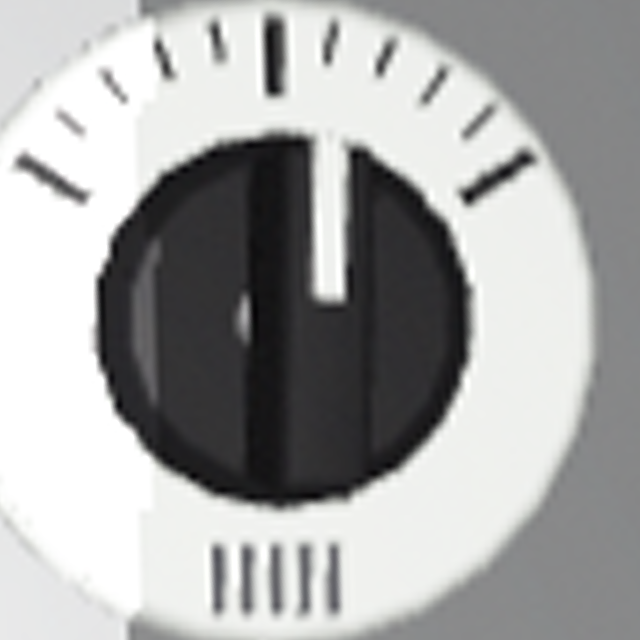

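```bash
python3 - <<'E'
from h import *
a=cv2.imread("pics/scene0.png");b=grab_frame("scene")[:,:,::-1].copy()
d=cv2.absdiff(a,b)
cv2.imwrite("pics/fin.png",np.vstack([np.hstack([x[160:320,230:430] for x in(a,b)]),np.hstack([d[160:320,230:430]*2]*2)]).repeat(2,0).repeat(2,1)[:600])
E
```

```text
(no output)
```

View pics/fin.png

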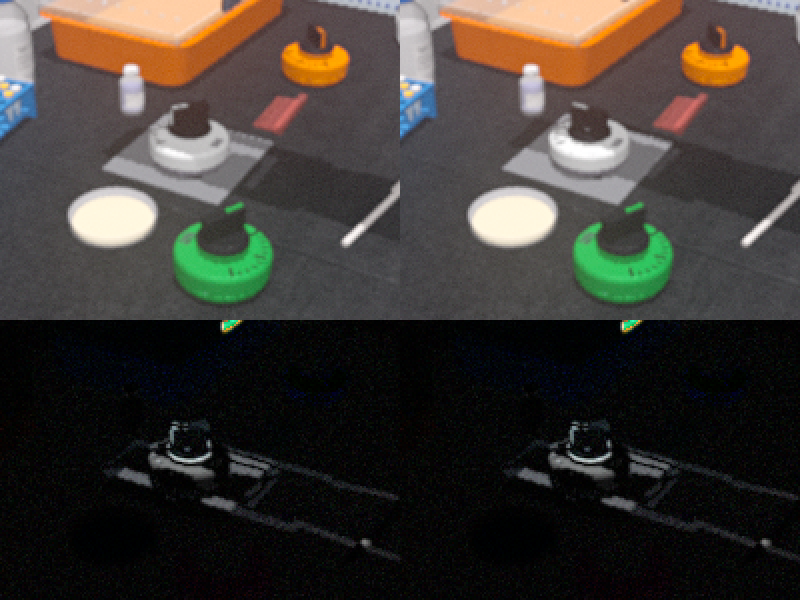

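The before/after difference shows only the dial and the arm's shadow changed. The dish, bottle and comb are where they were.

```bash
python3 -c "
from workcell import *
print(job_done())"
```

```text
the job is handed in; nothing more can be done
None
```

The timer is set to five minutes and handed in at about 22 s, with the gripper open and well clear.

- **Winding:** I pressed the dial to its seat and wound it in two grips, because the last joint's range did not allow one turn. It went about 10° past the ten-minute mark (about 2.17 rad, worked out from the tool's angle), then back to five.
- **Force:** While turning, I read 10.7–13.2 N of downward press. These are readings between moves, so short peaks in between are not seen.
- **Final dial position:** The last top view shows the pointer line along the five-minute tick direction to within about 1°.
- **Case:** It shows no visible slide. The tick marks suggest up to about 1° of swivel between the first and last views, which is near the measuring noise. One fit, through the sound slots, disagreed and gave about 2.5°; it is less reliable because the row is only 16 mm long.
- **Other objects:** The before/after scene difference shows no change in the dish, bottle or comb.

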